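Pack the bearing away in its sealed case

ROBOT

A 6-joint arm with a two-finger parallel gripper is mounted at the origin on a cart in front of the work surface, level with it; the furniture and walls round the work are solid. World frame = base frame: x ahead of the robot, y to its left, z up, the work surface at z = 0. Lengths are in mm, angles in rad, forces in N, time in s.
With the tool pointing down it reaches from about 400 to 925 mm from the base axis. Payload 12.5 kg.
Tool frame: the origin (TCP) lies at the very end of the fingers, on their centre line; the grasp point (between the pads) lies env.hold_point_z behind it (env.hold_point_z is the distance from the TCP to the grasp point, in mm); y points along the fingers, z is the direction in which the jaws open and shut, and the axes are right-handed (so a half turn about y gives the same grasp; the last joint's range is limited). The gripper opens to 95 mm and grips with 3 to 60 N. Pads are 20 mm wide; open, the fingers measure 119 mm over their backs; the gripper's body (75 mm by 180 mm) begins 59 mm behind the grasp point.
Start: joints at [-1.396, 0.491, 1.559, -0, 1.092, -0.106], TCP at [173.225, -600.533, 214.661] pointing down, gripper open.
Joint ranges: [-3.1, 3.1], [-0.84, 2.19], [0.05, 2.79], [-1.13, 4.28], [0.06, 2.93], [-2.69, 2.69]. Speed limits (rad/s): [2.22, 2.22, 2.79, 3.14, 3.14, 3.14].

INTERFACE

Orientations are given as [roll, pitch, yaw] about the fixed x, y, z axes, in that order (R = Rz(yaw) Ry(pitch) Rx(roll)).
In Python, from cell import env gives the robot as it stands.
- The arm moves only by the shell command python3 -m inch 'ROWS'. ROWS is JSON, one flat list of numbers, 7 for each row, row after row: the shift along the tool's x, y, z in m, then the turn, a rotation vector about the tool's x, y, z in degrees, then the closure, from -1 (fully open) to 1 (shut). In form: [tx, ty, tz, ax, ay, az, hand, tx, ty, tz, ax, ay, az, hand, ...]. A call has 1 to 10 rows; each row shifts and turns the commanded pose from where the row before left it, along the tool's axes as they then stand; what a row does not reach is not made up. A row lasts 1/10 s, in which the tool goes at most 50 mm and 8.59 degrees, less where a joint would pass 70% of its speed; a pose out of reach is approached as far as the arm can. A call is refused whole if a number of a shift passes 0.05 or a number of a turn 8.59, either way. A call with a gripper value outside its range is refused whole. The fingers move at their own pace and stop on an object; the grip force is fixed at half the most. Time passes only in rows, so rows that do not move let the fingers close. It gives the time, the measured TCP pose, the force and the opening at its end, in the units of the state.
- env.state(): the state, without advancing time (a new reading comes with each control period).
- env.read_camera(name): name is "side" or "top" or "wrist"; returns a dict with "pixels" (400x640x3 uint8, blue, green, red), "depth" (400x640 float32, mm along the optical axis (not along the pixel's ray), 0 where there is no reading), "mtx" (3x3 intrinsics, pixels), "k1" (the pictures are not rectified: a ray, as slopes to the right and down, at radius r is drawn at 1 + k1 r^2 times it, then the intrinsics apply), "R" (3x3) and "t" (3): a world point X has camera coordinates R X + t. Camera axes: x right, y down, z forward; pixel columns grow to the right and rows downward; lengths in mm; the calibration is good to about 2 mm. A picture is of the moment at which its call begins.
- env.job_done(): hands the job in, once; it reports no verdict.
The state is a dict: "t": time; "joints": joint angles; "qvel": joint speeds; "tau": joint torques, N m; "eef_pos": TCP position; "tcp_rot": TCP orientation; "ft_force": force on the tool from outside, world axes, zero at the start; "moment": the same for the moment, N m; "opening": opening from 0.0 (shut) to 1.0 (fully open).
Only numpy, scipy, OpenCV 4.12 (cv2) and the standard library are available. Lean on these libraries where they do the work, as an engineer would, in place of code of your own. Each camera call takes 0.05 s, during which the arm holds its last target.

TASK

Put the large ball bearing away: lay it flat in its empty round pocket in the open case, swing the lid down onto the rubber seal, then press the lid down at its front pad until the spring clip snaps under its keeper and the lid stays shut by itself against the seal. Feel for the snap and press no harder than it needs: never push on the lid with more than 20 N, and leave the other parts on the bench where they lie.

Things in the scene. Friction and masses are not known exactly. Their poses are not given: they have to be found in the camera images.
- bearing: the large ball bearing, a steel ring with a dark red-brown seal: 52 mm outside diameter, 15 mm high, 0.13 kg, loose, lying flat on the bench; origin at the centre of its underside, z up
- flange_disc: bystander: plain pale steel disc with a raised collar, 66 mm diameter, 20 mm high, loose; origin at the centre of its underside
- bush_brass: bystander: upright brass bush, 41 mm diameter, 35 mm high, loose; origin at the centre of its underside
- tape_measure: bystander: yellow tape measure, 60 x 70 x 36 mm, loose; origin at the centre of its underside
- case: dark grey hard case, does not shift; 150 mm deep (x) x 210 mm wide (y), rim 53 mm above the bench; origin at the centre of its underside, x points from the clip at the front to the lid's hinge at the back, y to its left, z up. A light grey insert fills it to 1 mm below the rim; a small bearing already sits in the right-hand pocket
- pocket (a point): centre of the floor of the empty pocket, 46 mm above the bench, 42 mm to the left (case +y) of the case's centre; the pocket is round, 55 mm in diameter and 6 mm deep with a 2 mm chamfer, so the bearing stands 9 mm out of it; axes as the case's
- lid_hinge (a point): middle of the lid's hinge line at the back edge of the case (55 mm high, 75 mm behind the case's centre); the hinge line runs along its y, axes as the case's
- press_pad (a point): top centre of the black ribbed thumb pad (22 x 60 mm) on the lid's outer face at the front middle, 135 mm from the hinge line and 22 mm above the lid's underside; moves with the lid, axes as the lid's. Its height above the hinge line: 22 mm with the lid level, 30 to 36 mm while the lid rests unlatched (the seal lifts it back to 30.5 or more), below 29.5 mm and staying so once the clip has caught
- clip_pin (a point): pin at the lid's front edge of the orange spring clip (36 mm wide, hanging 36 mm below the pin). Its hook rides over the steel keeper on the case's front wall (some 4 to 7 N more at the pad), then snaps under it and the push drops by more than half. The keeper's height differs by up to 8 mm each time, so the pad height at the snap is anywhere from 29 to 22 mm; about 1.4 mm further is a firm stop
- lid: the lid: dark grey ribbed shell, 150 mm from hinge line to front edge, 210 mm wide, 20 mm thick, 0.15 kg; origin at the middle of the hinge line, x along the lid from its front towards the hinge, y to the left, z its outward normal (up when shut). It starts open at 1.6 to 1.8 rad; above 0.9 rad it stays where it is left, lower it sinks slowly until it rests on the seal or the clip on its keeper
- seal_front (a point): front middle of the rim, 53 mm above the bench, under the black rubber seal that runs round the rim and stands 12 mm proud here when free. The lid meets the seal when the pad's top is 32 mm above the hinge line; from there the seal pushes back by about 1 N for each mm that the pad goes down
Mind the look-alikes: they are no part of the job. Leave any orange or purple look-alike of the bearing alone.

How it is judged:
By the outcome, as a careful person would: the job done as asked, in the order asked, and still so for the second after the job is handed in, with the robot touching nothing.
It also fails if it takes over 61 s, if anything falls off the work surface, if the arm or the gripper's body presses on something with over 40 N, if the wrist force passes 120 N, or if a joint passes its speed limit or range.

## Working session

There is one attempt and no reset: what is moved stays moved. The work goes in short steps, Python scripts to look and compute and a shell command to move; the robot and the scene stay as the last step left them, time stands still between calls to the robot, and variables do not carry over. Pictures are saved under pics/ and viewed, and the job is handed in when it is done.

```bash
ls; mkdir -p pics
python3 - <<'E'
from cell import env
import cv2
print(env.state(), env.hold_point_z)
for n in ("side","top","wrist"):
    c=env.read_camera(n); cv2.imwrite(f"pics/{n}0.png",c["pixels"]); print(n,c["mtx"].tolist(),c["k1"],c["R"].round(3).tolist(),c["t"])
E
```

```text
pics
{'t': 0.0, 'joints': array([-1.39560196e+00,  4.91586450e-01,  1.55944627e+00,  7.79302682e-06,
        1.09169246e+00, -1.05602749e-01]), 'qvel': array([-0.00146938,  0.00044748, -0.00045511, -0.00081196,  0.00139849,
        0.00035934]), 'tau': array([ 1.54974863e-03, -6.12634993e+01, -2.58182073e+01,  6.92515704e-02,
        4.81827662e-02, -9.54538814e-05]), 'eef_pos': array([ 173.18099768, -600.27801691,  214.04613676]), 'tcp_rot': array([-1.57192182e+00,  1.26248757e-04, -2.86079920e+00]), 'ft_force': array([-0.75537085,  0.2779638 , -0.3228744 ]), 'moment': array([-0.00248128,  0.01702615, -0.03188868]), 'opening': 0.9963642200443176} 18.8
side [[469.9372499121022, 0.0, 321.9103658120063], [0.0, 469.9372499121022, 201.42359340946814], [0.0, 0.0, 1.0]] -0.06987028409906876 [[0.994, -0.11, -0.009], [-0.073, -0.595, -0.801], [0.082, 0.796, -0.599]] [-503.82855403   53.92836629 1554.27529736]
top [[475.4278732842134, 0.0, 317.78326533784957], [0.0, 475.4278732842134, 198.17364265901097], [0.0, 0.0, 1.0]] -0.1183867539568115 [[-0.025, -1.0, -0.011], [-0.991, 0.026, -0.134], [0.134, 0.008, -0.991]] [ -50.58593304  502.86729023 1567.6086347 ]
wrist [[332.79847768026224, 0.0, 319.0182065641477], [0.0, 332.79847768026224, 200.31889802213246], [0.0, 0.0, 1.0]] -0.005054362948923622 [[0.276, -0.961, -0.001], [-0.929, -0.267, 0.256], [-0.246, -0.07, -0.967]] [-625.70504454  -26.58821894  391.49702538]
```

View pics/top0.png

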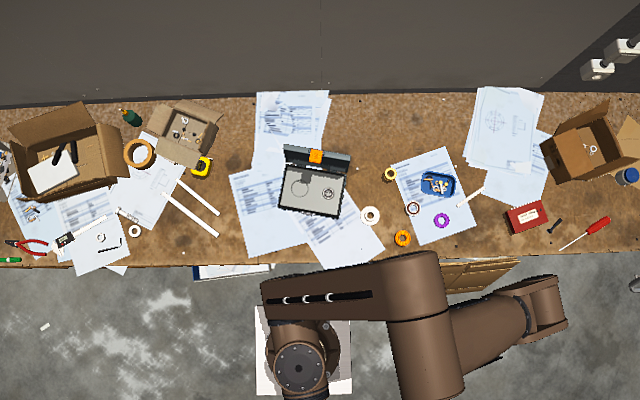

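View pics/side0.png

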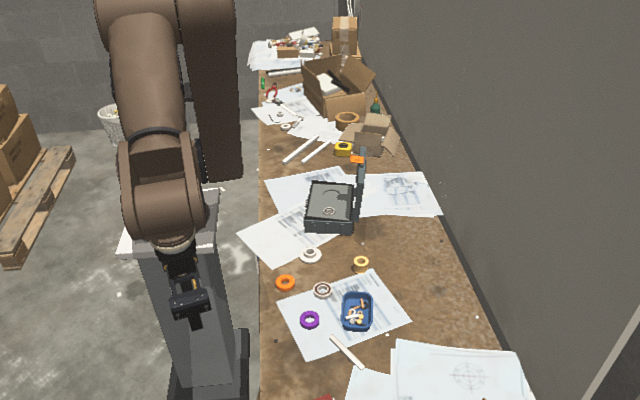

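View pics/wrist0.png

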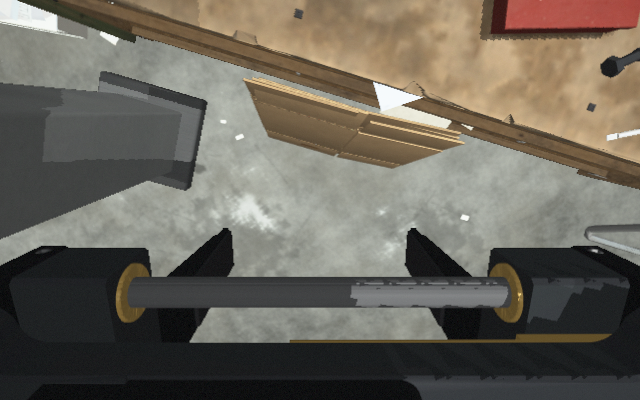

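Top picture: case at about (312,192), with the empty pocket at (300,188). The lid is open with its orange clip at (316,156), and the red-brown bearing is at (413,208). The look-alikes are orange (402,238) and purple (441,220). Next I'll zoom in.

```bash
cat > h.py <<'E'
import numpy as np, cv2
from cell import env
def ray(c,u,v):
    m=c["mtx"]; xd=(u-m[0,2])/m[0,0]; yd=(v-m[1,2])/m[1,1]
    p=cv2.undistortPoints(np.array([[[u,v]]],float),m,np.array([c["k1"],0,0,0.]))[0,0]
    R=np.array(c["R"]);t=np.array(c["t"])
    return -R.T@t, R.T@np.array([p[0],p[1],1.])
def onz(c,u,v,z):
    o,d=ray(c,u,v); return o+d*(z-o[2])/d[2]
def proj(c,X):
    p=np.array(c["R"])@np.asarray(X,float)+c["t"]; s=p[:2]/p[2]; s=s*(1+c["k1"]*(s@s)); return s*c["mtx"][0,0]+c["mtx"][:2,2]
E
python3 - <<'E'
from h import *
c=env.read_camera("top"); im=c["pixels"]
np.save("top.npy",c,allow_pickle=True)
a=im[140:225,270:350]; cv2.imwrite("pics/zt1.png",cv2.resize(a,None,fx=7,fy=7,interpolation=cv2.INTER_CUBIC))
a=im[160:255,355:460]; cv2.imwrite("pics/zt2.png",cv2.resize(a,None,fx=6,fy=6,interpolation=cv2.INTER_CUBIC))
c=env.read_camera("side"); im=c["pixels"]
np.save("side.npy",c,allow_pickle=True)
a=im[145:240,295:375]; cv2.imwrite("pics/zs1.png",cv2.resize(a,None,fx=6,fy=6,interpolation=cv2.INTER_CUBIC))
for n in("top","side"):
    c=np.load(n+".npy",allow_pickle=True).item()
    h=cv2.cvtColor(c["pixels"],cv2.COLOR_BGR2HSV)
    m=((h[...,0]<12)|(h[...,0]>172))&(h[...,1]>90)&(h[...,2]>40)&(h[...,2]<190)
    x0,y0,x1,y1=(400,198,428,218) if n=="top" else (310,278,335,300)
    k=np.zeros_like(m);k[y0:y1,x0:x1]=1;m&=k
    ys,xs=np.nonzero(m);print(n,len(xs),xs.mean(),ys.mean(),xs.min(),xs.max(),ys.min(),ys.max(),onz(c,xs.mean(),ys.mean(),15))
E
```

```text
top 41 412.3658536585366 207.58536585365854 407 418 202 213 [ 463.10215696 -384.60621206   15.        ]
side 5 323.8 289.0 316 329 287 291 [ 469.47454996 -387.58018369   15.        ]
```

View pics/zt1.png

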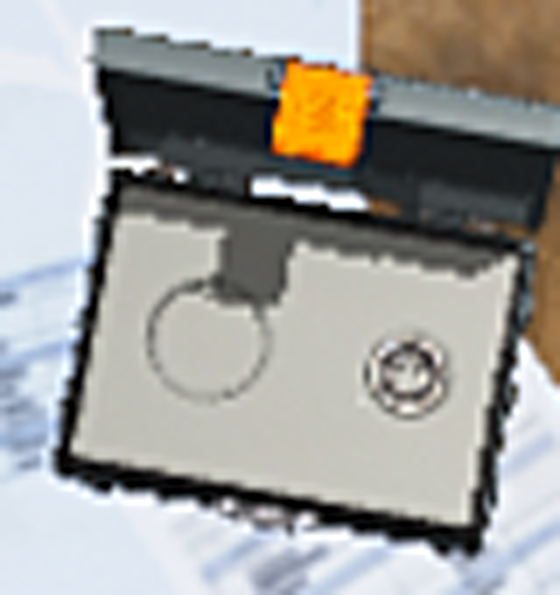

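View pics/zt2.png

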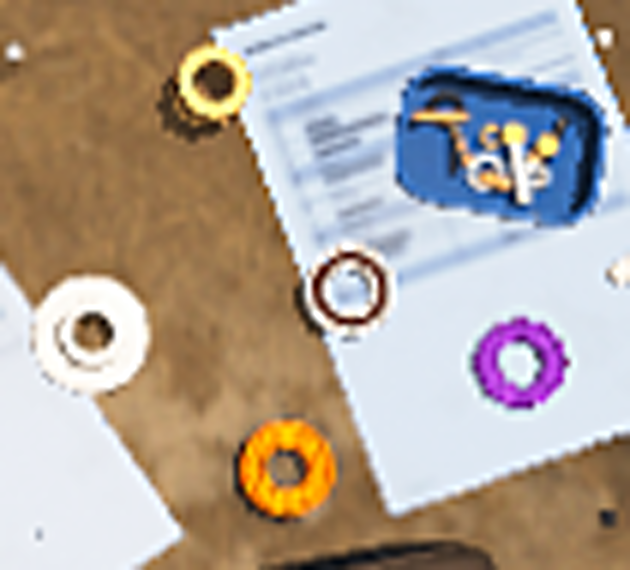

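View pics/zs1.png

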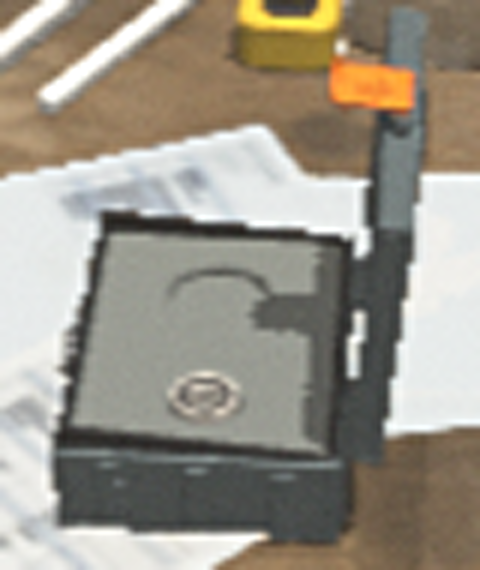

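Run:
```python
from h import *
from scipy.optimize import least_squares
T=np.load("top.npy",allow_pickle=True).item();S=np.load("side.npy",allow_pickle=True).item()
f=lambda x,y:((x+.5)/7-.5+270,(y+.5)/7-.5+140)
P=onz(T,*f(209,340),52);print("pocket",P)
B=onz(T,*f(407,374),54);print("small",B)
for p in [(65,470),(475,545),(525,245),(115,180)]: print("rim corner",onz(T,*f(*p),60))
r=[]
for c,box in((T,(280,145,350,170)),(S,(345,150,370,168))):
    h=cv2.cvtColor(c["pixels"],cv2.COLOR_BGR2HSV)
    m=cv2.inRange(h,(5,150,150),(20,255,255));k=np.zeros_like(m);k[box[1]:box[3],box[0]:box[2]]=1;m*=k
    ys,xs=np.nonzero(m);print(len(xs),xs.min(),xs.max(),ys.min(),ys.max());r.append((xs.mean(),ys.mean()))
(o1,d1),(o2,d2)=ray(T,*r[0]),ray(S,*r[1])
s=np.linalg.lstsq(np.c_[d1,-d2],o2-o1,rcond=None)[0];print("clip",o1+s[0]*d1,o2+s[1]*d2)
# depth points on lid
d=T["depth"]
for (u,v) in [f(160,110),f(440,140),f(322,113),f(120,45),f(530,120),f(322,75),f(322,150),f(209,340),(412.8,207.9),(409.5,205)]:
    z=d[int(round(v)),int(round(u))];o,dd=ray(T,u,v);print((round(u),round(v)),z,o+dd*z)
W=env.read_camera("wrist");R=W["R"];C=-R.T@W["t"];s=env.state()
print("cam",C,s["eef_pos"])
```

```text
pocket [534.32501455  -3.10312565  52.        ]
small [515.14498459 -97.05286822  54.        ]
rim corner [472.70432733  65.87330467  60.        ]
rim corner [ 432.1563707  -126.71367973   60.        ]
rim corner [ 574.8650393  -154.88017252   60.        ]
rim corner [611.74112295  40.03917596  60.        ]
119 309 322 145 163
99 350 363 154 163
clip [606.2759819  -59.79770074 217.6224447 ] [607.2198798 -59.8446003 217.8370417]
(292, 155) 1547.5588 [634.75066834  15.14348451 106.27840363]
(332, 160) 1518.359 [ 611.38231423 -114.05638346  131.59446372]
(316, 156) 1430.4357 [605.34949618 -61.38337586 219.90823529]
(287, 146) 1452.1101 [641.94777776  26.33759361 203.66040705]
(345, 157) 1448.433 [ 604.13409585 -151.73617492  200.8911366 ]
(316, 150) 1439.7494 [623.76320252 -61.71921181 212.99947849]
(316, 161) 1426.6431 [588.75213817 -61.00804128 221.49154282]
(299, 188) 1596.9939 [535.76950507  -2.68068881  42.85517849]
(413, 208) 1623.4331 [ 463.25038906 -388.28308964    3.40960849]
(410, 205) 1622.0917 [ 473.24553899 -376.86251128    6.20369502]
cam [ 244.28150111 -581.08231112  385.21227076] [ 173.22898132 -600.4325799   214.43896544]
```

Bearing near (463,-387). Case centre near (523,-44) with yaw about -11.4°, and the pocket near (532,-3). Both measurements agree with the given sizes. First I'll move above the bearing, then turn the tool so its x points to the case's back (+152.5° about world z, i.e. -152.5° about tool y).

```bash
python3 -m inch '[-0.02,0,-0.007,0,0,0,-1,-0.04,0,-0.015,0,0,0,-1,-0.045,0,-0.0165,0,0,0,-1,-0.045,0,-0.0165,0,0,0,-1,-0.045,0,-0.0165,0,0,0,-1,-0.045,0,-0.0165,0,0,0,-1,-0.045,0,-0.0165,0,0,0,-1,-0.035,0,-0.013,0,0,0,-1,-0.018,0,-0.007,0,0,0,-1,0,0,0,0,0,0,-1]'; python3 -m inch '[0,0,0,0,-8.5,0,-1,0,0,0,0,-8.5,0,-1,0,0,0,0,-8.5,0,-1,0,0,0,0,-8.5,0,-1,0,0,0,0,-8.5,0,-1,0,0,0,0,-8.5,0,-1,0,0,0,0,-8.5,0,-1,0,0,0,0,-8.5,0,-1,0,0,0,0,-8.5,0,-1]'; python3 -m inch '[0,0,0,0,-8.5,0,-1,0,0,0,0,-8.5,0,-1,0,0,0,0,-8.5,0,-1,0,0,0,0,-8.5,0,-1,0,0,0,0,-8.5,0,-1,0,0,0,0,-8.5,0,-1,0,0,0,0,-8.5,0,-1,0,0,0,0,-8.5,0,-1,0,0,0,0,-8,0,-1,0,0,0,0,0,0,-1]'
python3 - <<'E'
from h import *
c=env.read_camera("wrist");np.save("w1.npy",c,allow_pickle=True);cv2.imwrite("pics/w1.png",c["pixels"]);s=env.state();print(s["eef_pos"],s["tcp_rot"],s["joints"],s["t"])
print([proj(c,p) for p in([463,-387,15],[463,-387,0])])
E
```

```text
t: 1.3
eef_pos: [465.2, -385.6, 214.5]
tcp_rot: [-1.571, 0.0, -2.858]
ft_force: [-0.3, -0.9, 0.0]
opening: 0.999
t: 2.2
eef_pos: [462.5, -388.1, 214.6]
tcp_rot: [-1.571, -0.0, -1.52]
ft_force: [0.4, -0.5, 0.2]
opening: 0.996
t: 3.2
eef_pos: [462.7, -388.0, 214.6]
tcp_rot: [-1.571, 0.0, -0.198]
ft_force: [-0.0, 0.2, -0.0]
opening: 0.997
[ 462.77062494 -387.88210892  214.62159698] [-1.57091322e+00  1.22686475e-04 -2.03120430e-01] [-8.06867609e-01  4.60707814e-01  1.61292576e+00 -1.89310310e-04
  1.06799372e+00 -2.17445228e+00] 3.25
[array([320.15802933, 175.94166818]), array([320.11749042, 173.55661764])]
```

View pics/w1.png

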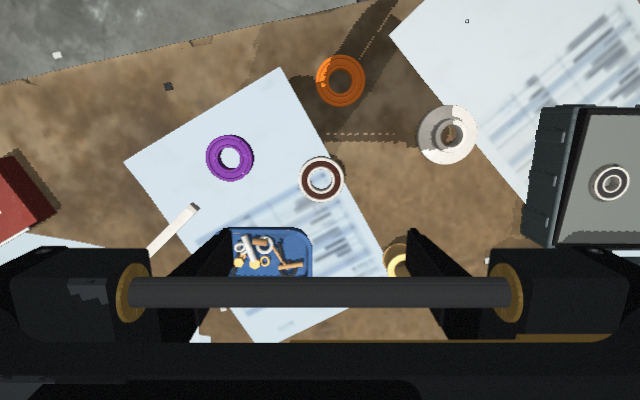

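Wrist picture: the bearing is at about (321,179), brass bush at (398,260), flange disc at (447,133), bin near (270,250). Next: measure the bearing from its outer rim, plus the neighbours in the tool frame for finger clearance.

Run:
```python
from h import *
c=np.load("w1.npy",allow_pickle=True).item();im=c["pixels"]
h=cv2.cvtColor(im,cv2.COLOR_BGR2HSV)
m=(((h[...,0]<12)|(h[...,0]>170))&(h[...,1]>90)&(h[...,2]<190)).astype(np.uint8)
k=np.zeros_like(m);k[150:210,292:350]=1;m*=k
cs,_=cv2.findContours(m,cv2.RETR_EXTERNAL,cv2.CHAIN_APPROX_NONE)
q=max(cs,key=len);e=cv2.fitEllipse(q);print("seal ellipse",e)
p=onz(c,*e[0],15);print("bearing",p)
for u in (-e[1][0]/2,e[1][0]/2):print(onz(c,e[0][0]+u,e[0][1],15))
s=env.state();tx=np.array([np.cos(s["tcp_rot"][2]),np.sin(s["tcp_rot"][2])]);tz=np.array([-tx[1],tx[0]])
def rel(n,P):d=P[:2]-p[:2];print(n,P.round(1),"tool x,z rel bearing",round(d@tx,1),round(d@tz,1))
rel("tcp",s["eef_pos"])
rel("bush",onz(c,399,256,35));rel("bin c",onz(c,312,232,25));rel("bin c0",onz(c,310,240,0));rel("flange",onz(c,447,133,20));rel("orange",onz(c,341,80,15))
cv2.imwrite("pics/w1z.png",cv2.resize(im[140:300,190:450],None,fx=3,fy=3))
```

```text
seal ellipse ((320.69970703125, 179.32009887695312), (36.196319580078125, 37.16300964355469), 93.24535369873047)
bearing [ 466.93078032 -387.16352631   15.        ]
[ 462.87565004 -407.26352701   15.        ]
[ 470.98517196 -367.06352603   15.        ]
tcp [ 462.8 -387.9  214.6] tool x,z rel bearing -3.9 -1.5
bush [ 568.  -316.4   35. ] tool x,z rel bearing 84.7 89.7
bin c [ 523.4 -408.7   25. ] tool x,z rel bearing 59.7 -9.7
bin c0 [ 542.2 -415.7    0. ] tool x,z rel bearing 79.5 -12.8
flange [ 443.  -243.4   20. ] tool x,z rel bearing -52.5 136.0
orange [ 366.9 -345.4   15. ] tool x,z rel bearing -106.4 20.8
```

View pics/w1z.png

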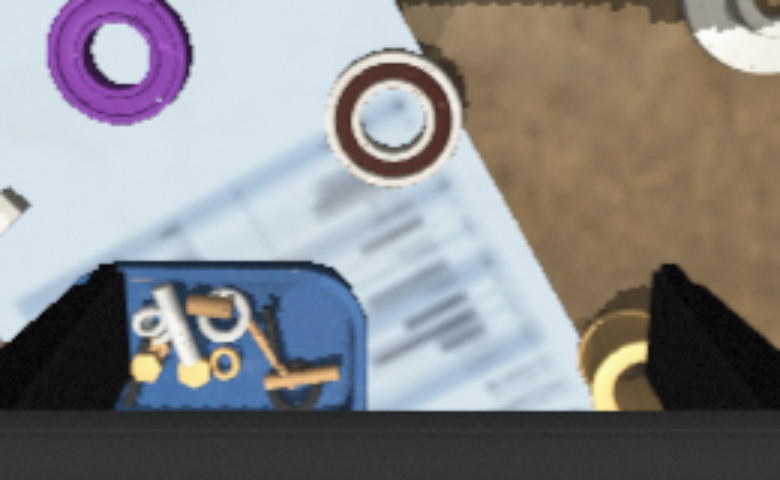

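```bash
python3 -m inch '[0.002,0.02,0.001,0,0,0,-1,0.001,0.04,0,0,0,0,-1,0,0.04,0,0,0,0,-1,0,0.04,0,0,0,0,-1,0,0.03,0,0,0,0,-1,0,0.02,0,0,0,0,-1,0,0.01,0,0,0,0,-1,0,0.007,0,0,0,0,-1,0,0,0,0,0,0,-1]'
python3 - <<'E'
from h import *
c=env.read_camera("wrist");np.save("w2.npy",c,allow_pickle=True);cv2.imwrite("pics/w2.png",c["pixels"])
c=env.read_camera("side");cv2.imwrite("pics/s2.png",cv2.resize(c["pixels"][200:330,250:400],None,fx=5,fy=4))
E
```

```text
t: 4.15
eef_pos: [466.5, -387.0, 7.5]
tcp_rot: [-1.571, 0.0, -0.201]
ft_force: [0.3, 0.5, 0.1]
opening: 1.003
```

View pics/w2.png

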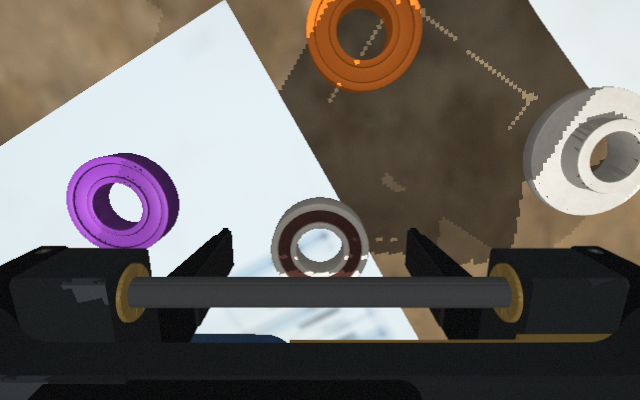

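View pics/s2.png

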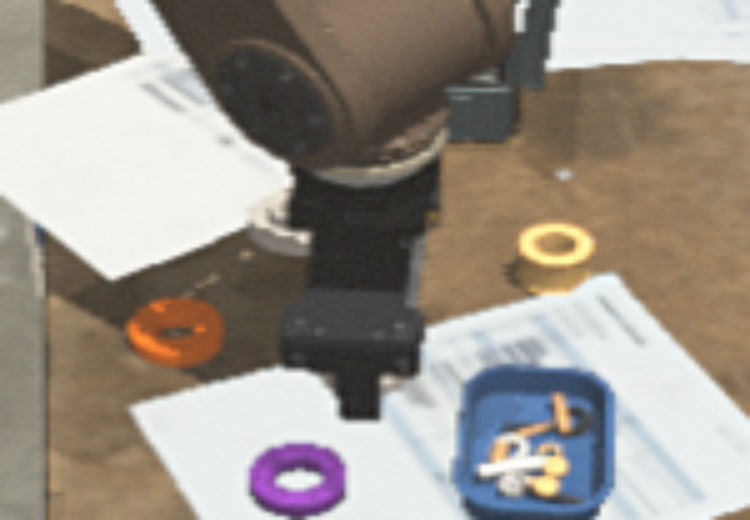

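```bash
python3 - <<'E'
from h import *
c=np.load("w2.npy",allow_pickle=True).item();s=env.state();e=s["eef_pos"]
print(onz(c,319.5,244,15),onz(c,320,204,15), e, proj(c,[e[0],e[1],15]))
E
python3 -m inch '[0,0,0,0,0,0,0.0,0,0,0,0,0,0,0.3,0,0,0,0,0,0,0.3,0,0,0,0,0,0,0.3,0,0,0,0,0,0,0.3,0,0,0,0,0,0,0.3]'
```

```text
[ 463.868545   -386.46564647   15.        ] [ 442.50243052 -381.84380059   15.        ] [ 466.89799474 -387.27742384    8.53719081] [319.14187965 249.5184149 ]
t: 4.85
eef_pos: [466.6, -386.9, 7.7]
tcp_rot: [-1.571, 0.0, -0.199]
ft_force: [-0.5, -0.1, 0.5]
opening: 0.552
```

```bash
python3 -m inch '[0,0,0,0,0,0,0.6,0,0,0,0,0,0,1,0,0,0,0,0,0,1,0,0,0,0,0,0,1]'; python3 -m inch '[0,-0.003,0,0,0,0,1,0,-0.015,0,0,0,0,1,0,-0.03,0,0,0,0,1,0,-0.04,0,0,0,0,1,0,-0.04,0,0,0,0,1,0,-0.02,0,0,0,0,1,0,-0.008,0,0,0,0,1,0,0,0,0,0,0,1]'
python3 - <<'E'
from h import *
c=env.read_camera("wrist");np.save("w3.npy",c,allow_pickle=True);cv2.imwrite("pics/w3.png",c["pixels"]);print(env.state())
E
```

```text
t: 5.25
eef_pos: [466.6, -386.8, 7.6]
tcp_rot: [-1.571, 0.0, -0.199]
ft_force: [-0.3, 0.9, 0.5]
opening: 0.538
t: 6.05
eef_pos: [466.7, -386.9, 164.9]
tcp_rot: [-1.572, -0.002, -0.199]
ft_force: [-0.2, -0.5, -1.6]
opening: 0.541
{'t': 6.1, 'joints': array([-8.01131345e-01,  5.17773046e-01,  1.66435765e+00, -1.05055148e-04,
        9.59538228e-01, -2.17267630e+00]), 'qvel': array([ 0.00030173,  0.0276189 ,  0.01457473,  0.00026443, -0.00806202,
        0.00066379]), 'tau': array([ 6.55343360e-02, -6.37019205e+01, -2.48094356e+01, -6.55747787e-02,
        1.71165797e-01, -5.59902292e-04]), 'eef_pos': array([ 466.40235451, -386.64955462,  163.52666064]), 'tcp_rot': array([-1.57082405e+00,  1.11576880e-04, -1.99191078e-01]), 'ft_force': array([-0.39902015,  0.2611932 , -2.16284827]), 'moment': array([ 0.06092201, -0.13558027, -0.04268659]), 'opening': 0.5362158453432563}
```

View pics/w3.png

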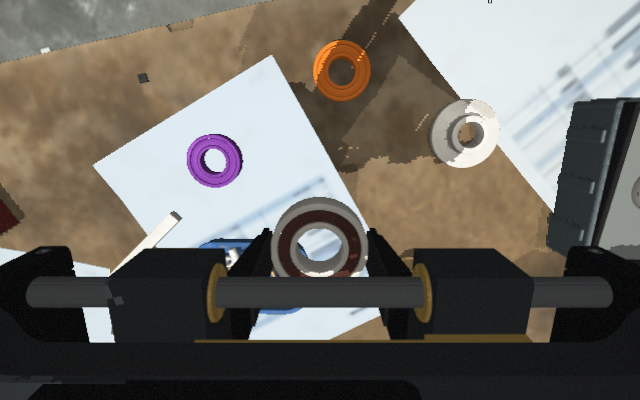

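Bearing is held flat (ring at (320,240), between the fingers; opening 0.54 ≈ 51 mm). Now travel beside the pocket.

```bash
python3 -m inch '[-0.001,-0.004,0.015,0,0,0,1,-0.002,-0.004,0.035,0,0,0,1,-0.002,0,0.045,0,0,0,1,-0.002,0,0.048,0,0,0,1,-0.002,0,0.048,0,0,0,1,-0.002,0,0.048,0,0,0,1,-0.001,0,0.04,0,0,0,1,0,0,0.02,0,0,0,1,0,0,0.01,0,0,0,1,0,0,0,0,0,0,1]'
python3 - <<'E'
from h import *
c=env.read_camera("wrist");np.save("w4.npy",c,allow_pickle=True);cv2.imwrite("pics/w4.png",c["pixels"]);s=env.state();np.save("s4.npy",s,allow_pickle=True);print(s["eef_pos"],s["tcp_rot"],proj(c,[533,-3,52]))
E
```

```text
t: 7.1
eef_pos: [515.7, -80.4, 171.1]
tcp_rot: [-1.571, 0.001, -0.197]
ft_force: [0.4, -0.6, -2.1]
opening: 0.542
[515.72080124 -81.38993396 171.13989199] [-1.57091726e+00  9.90452592e-04 -1.98313765e-01] [407.5511507  194.57277559]
```

View pics/w4.png

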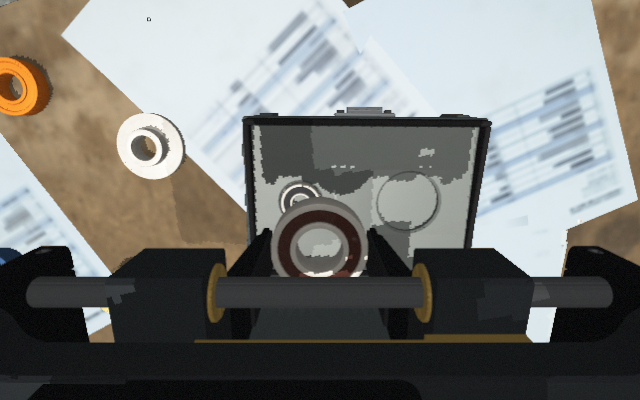

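```bash
cat > m.py <<'E'
from h import *
def circ(P):
    A=np.c_[2*P[:,:2],np.ones(len(P))];s=np.linalg.lstsq(A,(P[:,:2]**2).sum(1),rcond=None)[0]
    return s[:2],np.sqrt(s[2]+s[:2]@s[:2])
E
python3 - <<'E'
from m import *
c=np.load("w4.npy",allow_pickle=True).item();im=c["pixels"]
a=im[110:280,230:500];cv2.imwrite("pics/w4z.png",cv2.resize(a,None,fx=2.9,fy=2.9,interpolation=cv2.INTER_CUBIC))
s=np.load("s4.npy",allow_pickle=True).item();e=s["eef_pos"]
h=cv2.cvtColor(im,cv2.COLOR_BGR2HSV)
m=(((h[...,0]<12)|(h[...,0]>170))&(h[...,1]>90)&(h[...,2]<190)).astype(np.uint8)
k=np.zeros_like(m);k[195:277,270:372]=1;m*=k;m=cv2.morphologyEx(m,cv2.MORPH_CLOSE,np.ones((3,3)))
ys,xs=np.nonzero(m);print(len(xs))
# outer edge: first & last red px per row, first per column
L=[]
for y in range(200,272):
    r=xs[ys==y]
    if len(r)>4: L+=[(r.min()-.5,y),(r.max()+.5,y)]
for x in range(295,345):
    r=ys[xs==x]
    if len(r)>2: L.append((x,r.min()-.5))
zt=e[2]-7.6+15
P=np.array([onz(c,*q,zt) for q in L]);
for _ in range(4):
    q,R=circ(P);d=abs(np.hypot(*(P[:,:2]-q).T)-R);P=P[d<max(1.0,2*np.median(d))]
print("bearing",q,R,len(P),"tcp",e)
tx=np.array([np.cos(s["tcp_rot"][2]),np.sin(s["tcp_rot"][2])]);tz=np.array([-tx[1],tx[0]])
print("bearing rel tcp tool x,z",(q-e[:2])@tx,(q-e[:2])@tz)
E
```

```text
1787
bearing [515.97882773 -80.66052597] 21.605748535435353 172 tcp [515.72080124 -81.38993396 171.13989199]
bearing rel tcp tool x,z 0.10926385738172145 0.7659471907310783
```

View pics/w4z.png

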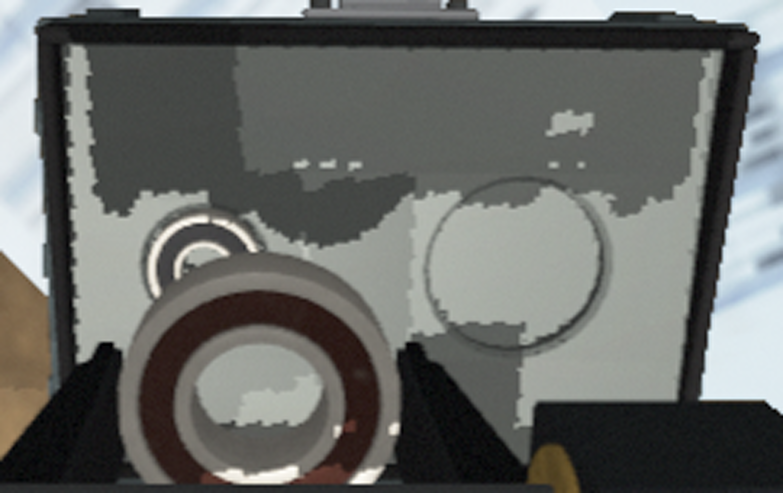

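Run:
```python
from m import *
c=np.load("w4.npy",allow_pickle=True).item()
f=lambda x,y:((x+.5)/2.9-.5+230,(y+.5)/2.9-.5+110)
L=[onz(c,*f(*p),52) for p in[(425,262),(609,262),(516,176),(516,355)]]
for p in L:print(p)
print("w",np.hypot(*(L[0]-L[1])[:2]),np.hypot(*(L[2]-L[3])[:2]))
q,R=circ(np.array(L));print(q,R)
e=np.load("s4.npy",allow_pickle=True).item()["eef_pos"]
b=np.array([515.98,-80.66])
fr=[onz(c,*f(*p),65) for p in[(40,25),(755,32)]];print("front rim outer",fr, np.degrees(np.arctan2(*(fr[1]-fr[0])[:2])))
a=-0.1985;
for a in(-.1985,):
    tx=np.array([np.cos(a),np.sin(a)]);tz=np.array([-tx[1],tx[0]]);d=q-b;print("move tool x,z",d@tx,d@tz)
```

```text
[532.45275868 -31.35719216  52.        ]
[543.7399184   24.76448388  52.        ]
[ 5.11185544e+02 -9.06332741e-02  5.20000000e+01]
[568.53216486  -7.60588005  52.        ]
w 57.24545830224943 57.836959277675525
[539.89129895  -3.65871581] 28.800427565403343
front rim outer [array([ 439.86750576, -127.64690527,   65.        ]), array([481.04624721,  67.82668687,  65.        ])] 11.896069356868715
move tool x,z 8.257187373993638 80.2045313049594
```

```bash
python3 -m inch '[0.001,0.01,0,0,0,0,1,0.001,0.025,0,0,0,0,1,0.001,0.025,0,0,0,0,1,0.001,0.012,0,0,0,0,1,0,0.004,0,0,0,0,1,0,0,0,0,0,0,1]'
python3 - <<'E'
from h import *
c=env.read_camera("wrist");np.save("w5.npy",c,allow_pickle=True);im=c["pixels"];cv2.imwrite("pics/w5.png",im);s=env.state();np.save("s5.npy",s,allow_pickle=True);print(s["eef_pos"],s["tcp_rot"])
cv2.imwrite("pics/w5z.png",cv2.resize(im[110:290,240:500],None,fx=3,fy=3,interpolation=cv2.INTER_CUBIC))
c=env.read_camera("side");np.save("side5.npy",c,allow_pickle=True);cv2.imwrite("pics/s5.png",cv2.resize(c["pixels"][145:240,290:390],None,fx=6,fy=6,interpolation=cv2.INTER_CUBIC))
E
```

```text
t: 7.75
eef_pos: [519.8, -82.9, 95.3]
tcp_rot: [-1.571, 0.001, -0.2]
ft_force: [-0.4, 0.8, -1.4]
opening: 0.535
[520.11009483 -82.8080866   95.95672289] [-1.57092930e+00 -3.85338358e-04 -1.99667493e-01]
```

View pics/w5z.png

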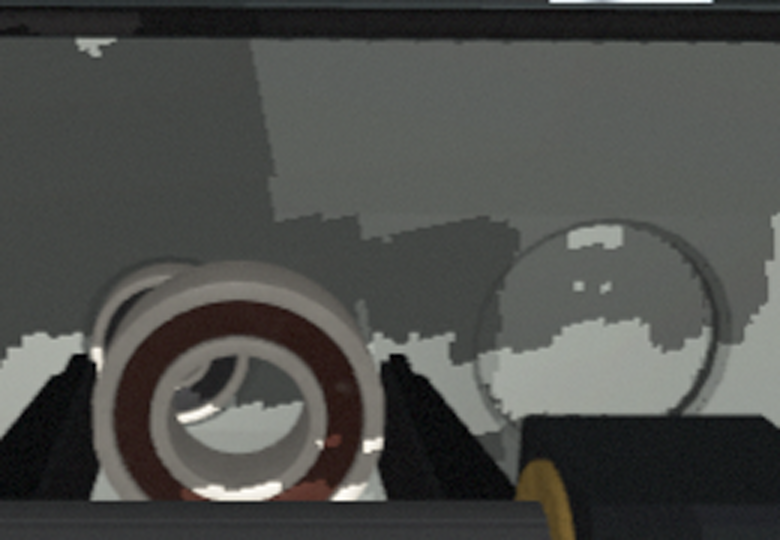

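View pics/s5.png

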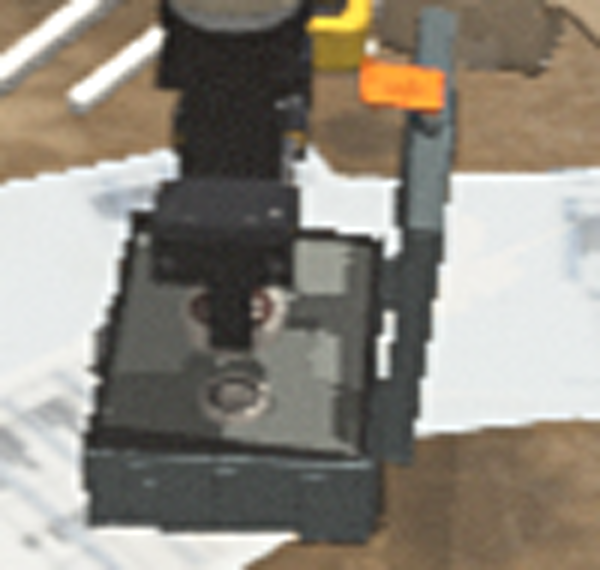

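Run:
```python
from m import *
c=np.load("w5.npy",allow_pickle=True).item();e=np.load("s5.npy",allow_pickle=True).item()["eef_pos"]
a=-0.1995;tx=np.array([np.cos(a),np.sin(a)]);tz=np.array([-tx[1],tx[0]])
f=lambda x,y:((x+.5)/3-.5+240,(y+.5)/3-.5+110)
zt=e[2]-7.6+15
def rel(p,z):
    d=onz(c,*f(*p),z)[:2]-e[:2];return np.array([d@tx,d@tz]).round(2)
for n,p in dict(sealtop=(239,300),facetop=(239,281),sealL=(113,405),sealR=(363,405),holeT=(239,353),holeL=(165,405),holeR=(313,405),ringT=(239,337),ringL=(150,410),ringR=(327,410)).items():print(n,rel(p,zt))
P=np.array([rel(p,52) for p in[(474,345),(731,345),(605,218),(500,256),(708,256),(486,400)]]);print(P);print(circ(P))
P=np.array([rel(p,46) for p in[(717,335),(700,285),(686,410),(706,380),(675,252)]]);print(P);print(circ(P))
c4=np.load("w1.npy",allow_pickle=True).item()
g=lambda x,y:((x+.5)/3-.5+190,(y+.5)/3-.5+140)
for n,p in dict(sealT=(395,60),sealB=(395,176),L=(336,118),R=(456,118),rT=(394,79),rB=(394,160),oT=(394,49),oB=(394,187)).items():
    d=onz(c4,*g(*p),15)[:2]-[466.6,-386.9];print(n,np.array([d@tx,d@tz]).round(2))
```

```text
sealtop [-21.95  -0.14]
facetop [-25.31  -0.13]
sealL [ -2.83 -22.21]
sealR [-2.76 21.54]
holeT [-12.42  -0.15]
holeL [ -2.82 -13.11]
holeR [-2.78 12.79]
ringT [-15.33  -0.15]
ringL [ -1.88 -15.76]
ringR [-1.83 15.26]
[[  3.96  53.1 ]
 [  4.06 111.41]
 [-25.35  80.07]
 [-16.81  57.62]
 [-16.74 103.7 ]
 [ 17.31  56.65]]
(array([ 2.57129835, 81.69333907]), np.float64(29.27973058650382))
[[  3.68 110.97]
 [ -8.4  105.59]
 [ 22.39 105.89]
 [ 14.82 109.74]
 [-16.19  98.98]]
(array([ 6.80503932, 83.30735384]), np.float64(27.542303312572244))
sealT [-21.94   0.48]
sealB [22.63  0.57]
L [ 2.000e-02 -2.175e+01]
R [-0.   23.56]
rT [-14.82   0.12]
rB [16.32  0.18]
oT [-26.03   0.1 ]
oB [27.   0.2]
```

Pocket measured at about (538.8,-3.3) (chamfer radius fit 29.3 mm, expected 29.5). The bearing is held centred on the TCP. Shift by tool x +2.5 and z +82 mm, then lower to just above the pocket.

```bash
python3 -m inch '[0.001,0,0.012,0,0,0,1,0.001,0,0.025,0,0,0,1,0.0005,0,0.025,0,0,0,1,0,0,0.015,0,0,0,1,0,0,0.005,0,0,0,1,0,0.008,0,0,0,0,1,0,0.014,0,0,0,0,1,0,0.008,0,0,0,0,1,0,0,0,0,0,0,1]'
python3 - <<'E'
from h import *
c=env.read_camera("wrist");np.save("w6.npy",c,allow_pickle=True);im=c["pixels"];s=env.state();print(s["eef_pos"],s["tcp_rot"],s["ft_force"])
cv2.imwrite("pics/w6z.png",cv2.resize(im[110:290,200:460],None,fx=3,fy=3,interpolation=cv2.INTER_CUBIC))
c=env.read_camera("side");cv2.imwrite("pics/s6.png",cv2.resize(c["pixels"][145:240,290:390],None,fx=6,fy=6,interpolation=cv2.INTER_CUBIC))
E
```

```text
t: 8.75
eef_pos: [537.9, -3.1, 64.4]
tcp_rot: [-1.571, 0.002, -0.2]
ft_force: [0.4, -0.4, -0.3]
opening: 0.536
[538.2819747   -3.04890148  65.05487429] [-1.57103223e+00  1.30801697e-03 -1.99912465e-01] [-0.87435694  0.17184519 -0.62830223]
```

View pics/w6z.png

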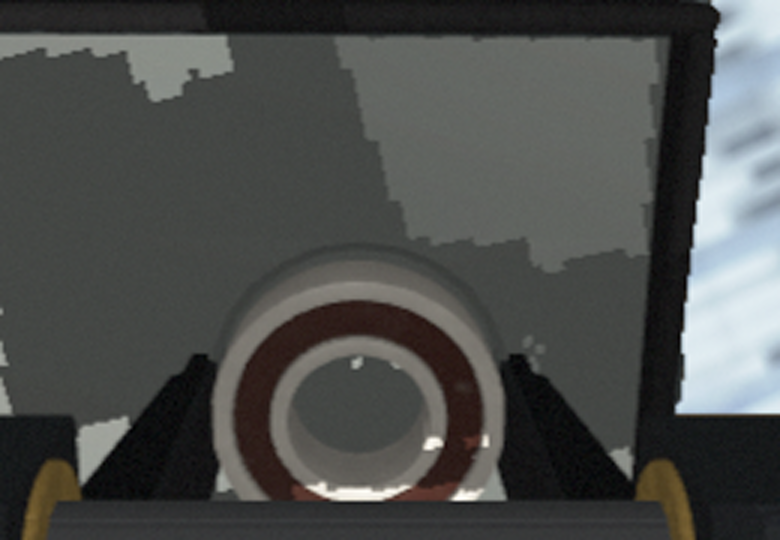

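View pics/s6.png

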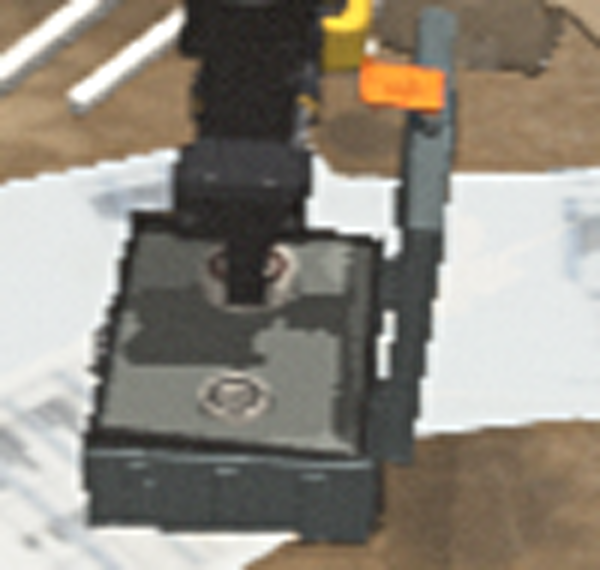

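```bash
python3 - <<'E'
from m import *
c=np.load("w6.npy",allow_pickle=True).item();e=[538.2,-3.1]
a=-0.1998;tx=np.array([np.cos(a),np.sin(a)]);tz=np.array([-tx[1],tx[0]])
f=lambda x,y:((x+.5)/3-.5+200,(y+.5)/3-.5+110)
P=[]
for p in[(360,243),(290,262),(430,263),(240,303),(482,303)]:
    d=onz(c,*f(*p),52)[:2]-e;P.append([d@tx,d@tz])
P=np.array(P);print(P.round(1),circ(P))
E
python3 -m inch '[0,0.003,0,0,0,0,1,0,0.003,0,0,0,0,1,0,0.002,0,0,0,0,1,0,0,0,0,0,0,1]'
```

```text
[[-27.2   0.1]
 [-23.5 -13.1]
 [-23.2  13.4]
 [-15.4 -22.9]
 [-15.3  23.5]] (array([2.09787699, 0.21292228]), np.float64(28.938793170641045))
t: 9.25
eef_pos: [538.5, -2.5, 57.4]
tcp_rot: [-1.571, 0.0, -0.199]
ft_force: [-0.1, 0.4, -0.9]
opening: 0.538
```

```bash
python3 -m inch '[0.0015,0,0,0,0,0,1,0,0,0,0,0,0,1]'; python3 -m inch '[0,0.0015,0,0,0,0,1,0,0,0,0,0,0,1]';  python3 -m inch '[0,0.0015,0,0,0,0,1,0,0,0,0,0,0,1,0,0,0,0,0,0,1]'
```

```text
t: 9.45
eef_pos: [540.4, -2.8, 57.7]
tcp_rot: [-1.571, -0.0, -0.199]
ft_force: [0.1, 0.3, -1.4]
opening: 0.536
t: 9.65
eef_pos: [540.0, -2.8, 56.0]
tcp_rot: [-1.571, 0.0, -0.199]
ft_force: [-0.6, -0.5, -1.7]
opening: 0.541
t: 9.95
eef_pos: [540.0, -2.8, 54.6]
tcp_rot: [-1.571, 0.0, -0.199]
ft_force: [0.3, 0.7, -0.4]
opening: 0.535
```

```bash
python3 -m inch '[0,0.0008,0,0,0,0,1,0,0,0,0,0,0,1]'; python3 -m inch '[0,0,0,0,0,0,-0.2,0,0,0,0,0,0,-0.4,0,0,0,0,0,0,-0.4,0,0,0,0,0,0,-0.4,0,0,0,0,0,0,-0.4]'
```

```text
t: 10.15
eef_pos: [540.0, -2.8, 53.7]
tcp_rot: [-1.571, 0.0, -0.199]
ft_force: [-0.0, 0.5, -1.3]
opening: 0.535
t: 10.65
eef_pos: [540.1, -2.8, 53.9]
tcp_rot: [-1.571, -0.0, -0.199]
ft_force: [0.1, -0.0, 0.8]
opening: 0.697
```

```bash
python3 -m inch '[0,-0.005,0,0,0,0,-0.4,0,-0.015,0,0,0,0,-0.4,0,-0.03,0,0,0,0,-0.4,0,-0.03,0,0,0,0,-0.4,0,-0.02,0,0,0,0,-0.4,0,0,0,0,0,0,-0.4]'
python3 - <<'E'
from h import *
c=env.read_camera("wrist");np.save("w7.npy",c,allow_pickle=True);im=c["pixels"];s=env.state();print(s["eef_pos"],s["tcp_rot"],s["ft_force"],s["joints"])
cv2.imwrite("pics/w7.png",im)
c=env.read_camera("side");np.save("side7.npy",c,allow_pickle=True);cv2.imwrite("pics/s7.png",cv2.resize(c["pixels"][145:240,290:390],None,fx=6,fy=6,interpolation=cv2.INTER_CUBIC))
E
```

```text
t: 11.25
eef_pos: [541.1, -2.9, 156.6]
tcp_rot: [-1.571, -0.005, -0.199]
ft_force: [0.3, -0.3, -0.3]
opening: 0.704
[540.41805429  -2.82077966 154.92021037] [-1.57071428 -0.00251822 -0.19910737] [-0.0214481   0.24183774 -0.18062135] [-1.27414843e-01  4.43046812e-01  1.83588201e+00 -1.30022166e-04
  8.60146207e-01 -1.49901921e+00]
```

View pics/w7.png

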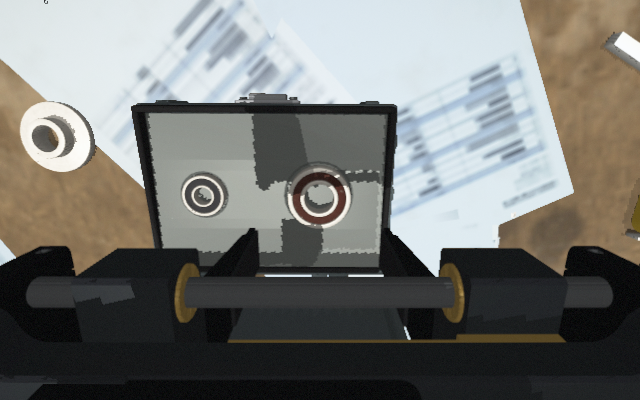

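View pics/s7.png

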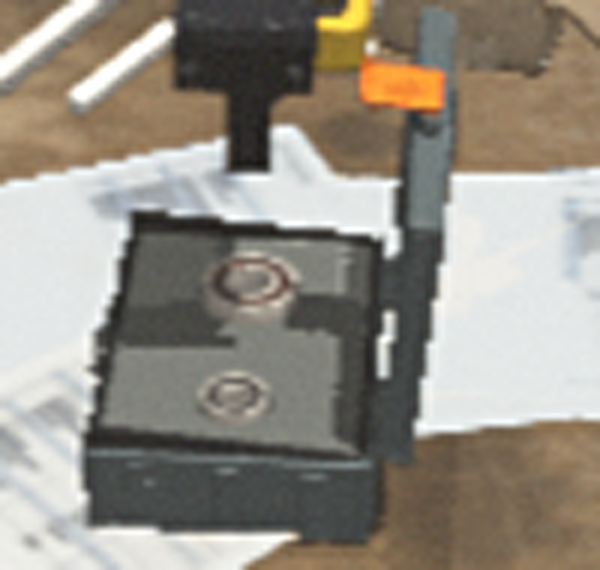

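The wrist picture shows the bearing in its pocket at (318,196), looking level, and the side view agrees. Now I'll check its height, close the fingers, go up over the lid, and come down behind it.

```bash
python3 - <<'E'
from m import *
c=np.load("w7.npy",allow_pickle=True).item();d=c["depth"]
for u,v in[(294,196),(343,196),(318,173),(318,219),(270,215),(360,200)]:
    z=d[v,u];o,r=ray(c,u,v);print((u,v),(o+r*z).round(1))
E
python3 -m inch '[0,-0.02,0,0,0,0,1,0,-0.03,0,0,0,0,1,0,-0.025,0.005,0,0,0,1,0.02,-0.01,0.005,0,0,0,1,0.04,0,0,0,0,0,1,0.04,0,0,0,0,0,1,0.025,0,0,0,0,0,1,0.01,0,0,0,0,0,1,0.005,0,0,0,0,0,1,0,0,0,0,0,0,1]'
python3 - <<'E'
from h import *
c=env.read_camera("side");cv2.imwrite("pics/s8.png",cv2.resize(c["pixels"][105:240,290:420],None,fx=5,fy=4,interpolation=cv2.INTER_CUBIC));print(env.state()["eef_pos"])
E
```

```text
(294, 196) [534.9 -23.   60.2]
(343, 196) [542.9  16.8  60.5]
(318, 173) [5.197e+02 4.000e-01 6.180e+01]
(318, 219) [558.3  -7.4  60.9]
(270, 215) [549.1 -47.9  53. ]
(360, 200) [550.9  30.4  54.3]
t: 12.35
eef_pos: [678.8, -20.6, 237.9]
tcp_rot: [-1.571, 0.001, -0.199]
ft_force: [0.1, 0.3, 1.0]
opening: 0.006
[678.53420582 -20.47103268 238.38753725]
```

View pics/s8.png

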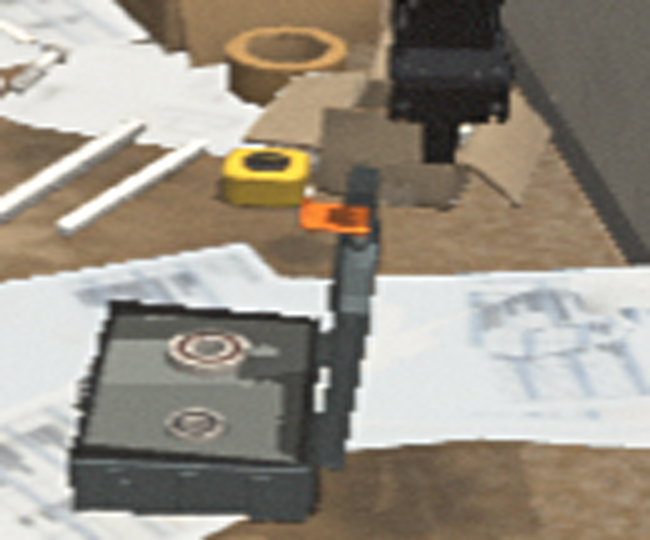

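Bearing top is level at about 61 mm, as it must be. The fingers are behind the lid, so I'll descend and then sweep forward.

```bash
python3 -m inch '[0,0.015,0,0,0,0,1,0,0.025,0,0,0,0,1,0,0.02,0,0,0,0,1,0,0.008,0,0,0,0,1,0,0,0,0,0,0,1]'; python3 -m inch '[-0.004,0,0,0,0,0,1,-0.007,0,0,0,0,0,1,-0.008,0,0,0,0,0,1,-0.008,0,0,0,0,0,1,-0.008,0,0,0,0,0,1]';python3 -m inch '[-0.008,0,0,0,0,0,1,-0.008,0,0,0,0,0,1,-0.008,0,0,0,0,0,1,-0.008,0,0,0,0,0,1]'
python3 - <<'E'
from h import *
c=env.read_camera("side");cv2.imwrite("pics/s9.png",cv2.resize(c["pixels"][105:240,290:420],None,fx=5,fy=4,interpolation=cv2.INTER_CUBIC));s=env.state();print(s["eef_pos"],s["ft_force"])
E
```

```text
t: 12.9
eef_pos: [678.5, -20.5, 170.3]
tcp_rot: [-1.571, 0.001, -0.199]
ft_force: [1.1, 0.9, 1.7]
opening: 0.003
t: 13.4
eef_pos: [644.4, -13.7, 171.4]
tcp_rot: [-1.571, -0.001, -0.199]
ft_force: [0.5, 0.1, 1.0]
opening: 0.003
t: 13.8
eef_pos: [612.8, -7.3, 170.7]
tcp_rot: [-1.571, 0.0, -0.199]
ft_force: [-0.0, 0.1, -0.4]
opening: 0.003
[611.82237617  -7.01730069 170.71461907] [0.75411156 0.59681567 0.68626154]
```

View pics/s9.png

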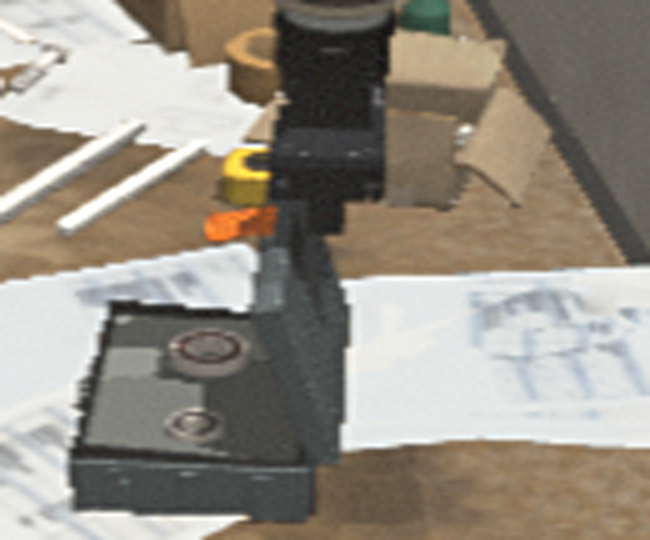

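The lid follows the fingers (about 1.3 rad). Continuing along the arc.

```bash
python3 -m inch '[-0.007,0.001,0,0,0,0,1,-0.008,0.002,0,0,0,0,1,-0.008,0.002,0,0,0,0,1,-0.008,0.003,0,0,0,0,1]';python3 -m inch '[-0.008,0.004,0,0,0,0,1,-0.008,0.004,0,0,0,0,1,-0.008,0.005,0,0,0,0,1,-0.007,0.005,0,0,0,0,1]'
python3 - <<'E'
from h import *
c=env.read_camera("side");cv2.imwrite("pics/s10.png",cv2.resize(c["pixels"][105:240,290:420],None,fx=5,fy=4,interpolation=cv2.INTER_CUBIC));s=env.state();print(s["eef_pos"],s["ft_force"])
E
```

```text
t: 14.25
eef_pos: [582.5, -1.1, 162.6]
tcp_rot: [-1.571, 0.0, -0.199]
ft_force: [1.1, 0.4, 0.3]
opening: 0.004
t: 14.65
eef_pos: [552.0, 5.0, 144.3]
tcp_rot: [-1.571, 0.0, -0.199]
ft_force: [0.6, -0.6, -0.3]
opening: 0.004
[550.85427606   5.20784622 143.55732709] [-0.30211794 -0.40587377 -0.52324523]
```

View pics/s10.png

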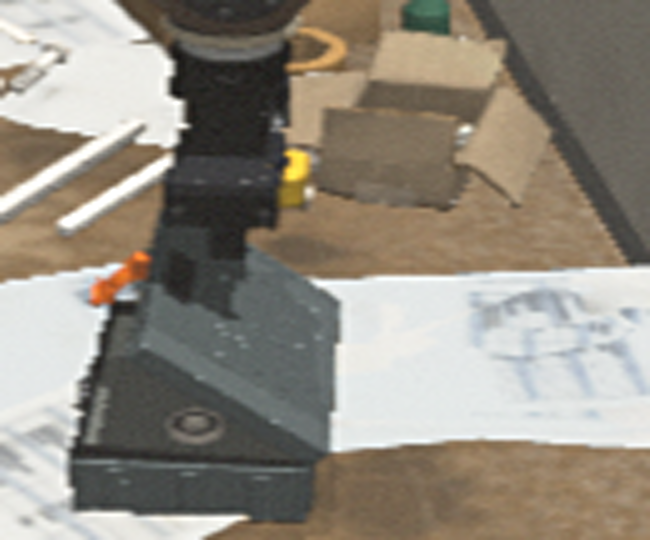

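```bash
python3 -m inch '[0.002,-0.02,0,0,0,0,1,0,-0.03,0,0,0,0,1,0,-0.02,0,0,0,0,1,-0.01,-0.01,-0.01,0,0,0,1,-0.02,0,-0.016,0,0,0,1,-0.02,0,-0.016,0,0,0,1,-0.014,0,-0.01,0,0,0,1,-0.005,0,0,0,0,0,1,0,0,0,0,0,0,1,0,0,0,0,0,0,1]'
python3 - <<'E'
from h import *
for n in("side","wrist"):
    c=env.read_camera(n);im=c["pixels"];np.save(n+"11.npy",c,allow_pickle=True)
    cv2.imwrite(f"pics/{n}11.png",cv2.resize(im[105:240,290:420],None,fx=5,fy=4,interpolation=cv2.INTER_CUBIC) if n=="side" else im)
s=env.state();print(s["eef_pos"],s["ft_force"])
E
```

```text
t: 15.7
eef_pos: [477.3, -32.8, 224.7]
tcp_rot: [-1.571, -0.0, -0.199]
ft_force: [0.1, -0.0, -0.0]
opening: 0.004
[477.38518512 -32.67356102 224.61321119] [ 0.25919391  0.55205901 -0.06751044]
```

View pics/side11.png

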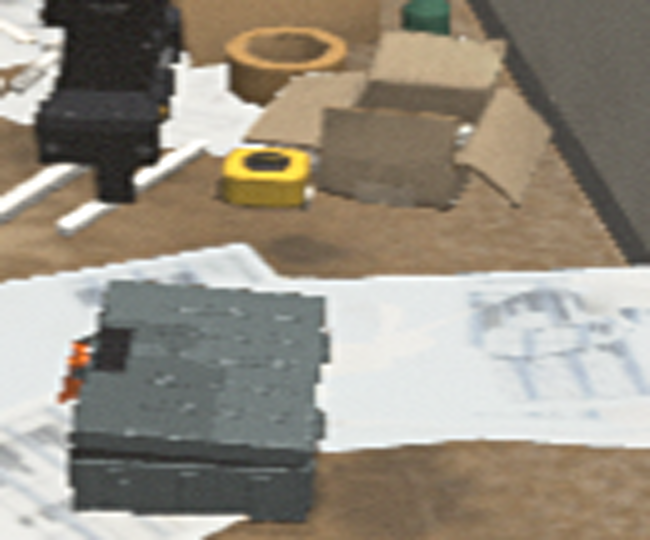

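View pics/wrist11.png

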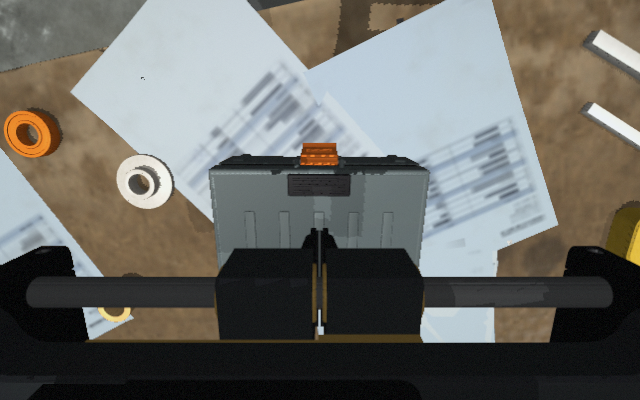

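The lid has sunk onto the seal. The wrist view shows the black pad at about (319,185) with the orange clip in front at (320,154).

Run:
```python
from m import *
c=np.load("wrist11.npy",allow_pickle=True).item();s=env.state();e=s["eef_pos"];a=s["tcp_rot"][2]
tx=np.array([np.cos(a),np.sin(a)]);tz=np.array([-tx[1],tx[0]])
for p in[(288,174),(350,174),(288,195),(350,195),(319,184.5)]:
    q=onz(c,*p,88);d=q[:2]-e[:2];print(q.round(1),(d@tx).round(1),(d@tz).round(1))
d=c["depth"]
for u,v in [(300,185),(340,185),(319,180),(319,190)]:
    o,r=ray(c,u,v);print((o+r*d[v,u]).round(1))
```

```text
[458.2 -58.7  88. ] -13.6 -29.3
[469.8  -1.8  88. ] -13.6 28.8
[478.  -63.2  88. ] 6.6 -29.8
[489.7  -5.3  88. ] 6.7 29.2
[473.8 -32.2  88. ] -3.6 -0.3
[470.8 -49.9  87.8]
[478.3 -12.9  87.7]
[469.6 -31.4  87.9]
[479.4 -33.4  86.7]
```

```bash
python3 -m inch '[-0.002,0.02,0,0,0,0,1,-0.0015,0.035,0,0,0,0,1,0,0.035,0,0,0,0,1,0,0.025,0,0,0,0,1,0,0.012,0,0,0,0,1,0,0.004,0,0,0,0,1,0,0,0,0,0,0,1]'
for i in 1 2 3 4 5; do python3 -m inch '[0,0.001,0,0,0,0,1]' | egrep 'eef|ft'; done
```

```text
t: 16.5
eef_pos: [473.6, -32.1, 93.4]
tcp_rot: [-1.571, 0.001, -0.199]
ft_force: [-0.3, -0.5, -0.8]
opening: 0.006
eef_pos: [474.0, -32.2, 93.4]
ft_force: [0.4, 0.4, -0.1]
eef_pos: [473.9, -32.2, 92.4]
ft_force: [-0.7, -0.6, 0.1]
eef_pos: [473.7, -32.2, 91.3]
ft_force: [-0.5, 0.3, -0.8]
eef_pos: [473.6, -32.2, 90.1]
ft_force: [-0.5, 0.1, 0.4]
eef_pos: [473.5, -32.2, 88.9]
ft_force: [0.1, -0.2, -0.7]
```

```bash
python3 -m inch '[0,0.0005,0,0,0,0,1,0,0.0005,0,0,0,0,1]' | egrep 'eef|ft'; python3 -m inch '[0,0.0005,0,0,0,0,1,0,0.0005,0,0,0,0,1]' | egrep 'eef|ft'; python3 -m inch '[0,0.0005,0,0,0,0,1,0,0.0005,0,0,0,0,1]' | egrep 'eef|ft'
```

```text
eef_pos: [473.4, -32.2, 87.8]
ft_force: [0.3, 0.1, -0.1]
eef_pos: [473.4, -32.2, 86.9]
ft_force: [-0.5, -0.2, 4.5]
eef_pos: [473.3, -32.2, 86.0]
ft_force: [-1.9, -0.4, 8.1]
```

```bash
python3 -m inch '[0,0.0005,0,0,0,0,1,0,0.0005,0,0,0,0,1]' | egrep 'eef|ft'; python3 -m inch '[0,0.0005,0,0,0,0,1,0,0.0005,0,0,0,0,1]' | egrep 'eef|ft'; python3 -m inch '[0,0.0005,0,0,0,0,1]' | egrep 'eef|ft'
```

```text
eef_pos: [473.1, -32.1, 85.2]
ft_force: [-3.9, 0.6, 12.6]
eef_pos: [472.9, -32.1, 84.1]
ft_force: [-3.7, 0.6, 8.4]
eef_pos: [472.8, -32.0, 83.5]
ft_force: [-4.6, 0.6, 7.1]
```

```bash
python3 -m inch '[0,0.0003,0,0,0,0,1]' | egrep 'eef|ft'; python3 -m inch '[0,0.0003,0,0,0,0,1]' | egrep 'eef|ft'; python3 -m inch '[0,0.0003,0,0,0,0,1]' | egrep 'eef|ft'
```

```text
eef_pos: [472.7, -32.1, 83.1]
ft_force: [-4.4, 1.0, 5.8]
eef_pos: [472.6, -32.1, 82.7]
ft_force: [-3.9, 0.6, 4.1]
eef_pos: [472.9, -32.1, 82.4]
ft_force: [-2.2, 0.5, 3.4]
```

```bash
python3 -m inch '[0,0,0,0,0,0,1]' | egrep 'eef|ft'; python3 -m inch '[0,0.0003,0,0,0,0,1]' | egrep 'eef|ft'; python3 -m inch '[0,0.0003,0,0,0,0,1]' | egrep 'eef|ft'
```

```text
eef_pos: [473.2, -32.1, 82.4]
ft_force: [-2.3, 0.7, 2.8]
eef_pos: [473.3, -32.2, 82.1]
ft_force: [-2.9, 0.6, 5.1]
eef_pos: [473.2, -32.2, 81.8]
ft_force: [-3.8, 1.2, 4.8]
```

Push peaked at 12.6 N near 85.2 mm, then fell to about 3 N. That looks like the snap. I'll back off slowly and feel whether the lid follows.

```bash
python3 -m inch '[0,-0.0005,0,0,0,0,1,0,0,0,0,0,0,1]' | egrep 'eef|ft'; python3 -m inch '[0,-0.0005,0,0,0,0,1,0,0,0,0,0,0,1]' | egrep 'eef|ft'; python3 -m inch '[0,-0.0005,0,0,0,0,1,0,0,0,0,0,0,1]' | egrep 'eef|ft';python3 -m inch '[0,-0.0005,0,0,0,0,1,0,0,0,0,0,0,1]' | egrep 'eef|ft';python3 -m inch '[0,-0.0005,0,0,0,0,1,0,0,0,0,0,0,1]' | egrep 'eef|ft'
```

```text
eef_pos: [474.0, -32.3, 82.3]
ft_force: [0.5, -0.2, 0.4]
eef_pos: [473.7, -32.3, 82.8]
ft_force: [-0.1, 0.6, -0.1]
eef_pos: [473.5, -32.2, 83.4]
ft_force: [-0.0, 0.3, 0.7]
eef_pos: [473.5, -32.2, 83.9]
ft_force: [-0.4, 0.1, -0.4]
eef_pos: [473.4, -32.2, 84.4]
ft_force: [0.1, 0.4, -0.8]
```

The force is gone at 82.3 mm, so the lid stays below that, latched. I'll retract and look.

```bash
python3 -m inch '[0,-0.01,0,0,0,0,1,0,-0.03,0,0,0,0,1,0,-0.04,0,0,0,0,1,0,-0.04,0,0,0,0,1,0,-0.02,0,0,0,0,1,0.005,0,0,0,0,0,1,0,0,0,0,0,0,1,0,0,0,0,0,0,1,0,0,0,0,0,0,1]'
python3 - <<'E'
from m import *
for n in("side","wrist"):
    c=env.read_camera(n);im=c["pixels"];np.save(n+"12.npy",c,allow_pickle=True)
    cv2.imwrite(f"pics/{n}12.png",cv2.resize(im[105:240,290:420],None,fx=5,fy=4,interpolation=cv2.INTER_CUBIC) if n=="side" else im)
s=env.state();print(s["t"],s["eef_pos"],s["ft_force"])
for n in("wrist11","wrist12"):
    c=np.load(n+".npy",allow_pickle=True).item()
    for X in[(466,-47,85),(484,-20,85),(476,-32,85)]:
        u,v=proj(c,X).round().astype(int);o,r=ray(c,u,v);print(n,(u,v),(o+r*c["depth"][v,u]).round(1))
E
```

```text
t: 20.6
eef_pos: [477.9, -33.1, 223.3]
tcp_rot: [-1.571, 0.002, -0.199]
ft_force: [0.9, -0.7, -0.2]
opening: 0.007
20.7 [478.05216936 -33.12381466 223.5258277 ] [-0.19801822  0.48553858  0.67872731]
wrist11 (np.int64(302), np.int64(179)) [465.7 -47.   86.6]
wrist11 (np.int64(334), np.int64(192)) [483.8 -19.7  88.1]
wrist11 (np.int64(320), np.int64(186)) [475.5 -31.6  87.7]
wrist12 (np.int64(302), np.int64(179)) [466.6 -47.6  82.6]
wrist12 (np.int64(334), np.int64(191)) [484.3 -19.9  82. ]
wrist12 (np.int64(320), np.int64(186)) [477.1 -32.2  80.8]
```

View pics/side12.png

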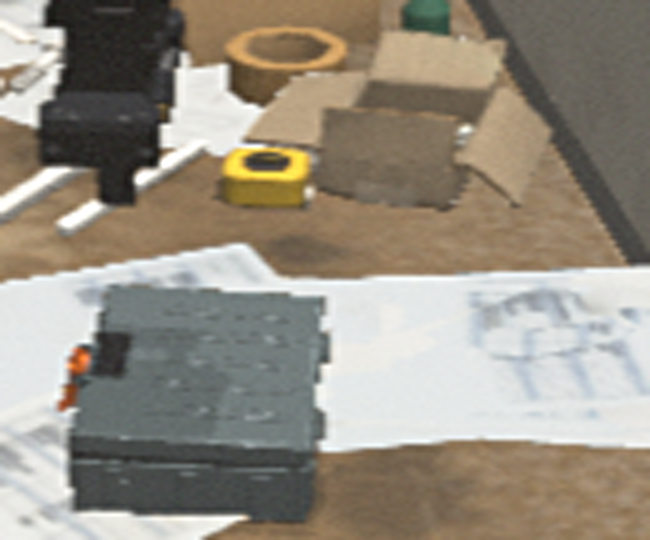

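View pics/wrist12.png

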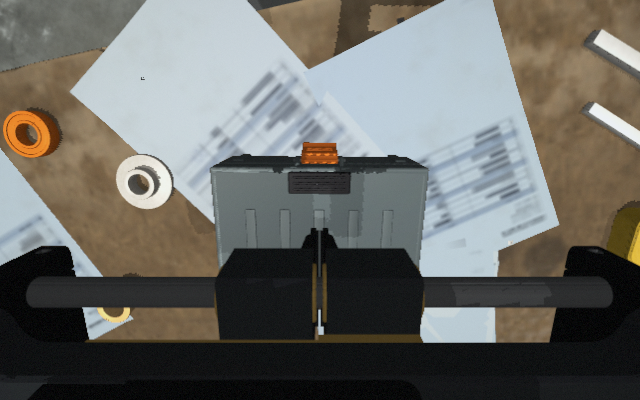

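The pad now sits at about 82 mm, roughly 27 mm above the hinge line, with the robot clear. It was 87.5 mm before the press. The lid stays shut, and the neighbouring parts in view haven't moved. Handing in.

```bash
python3 -c "
from cell import env
print(env.job_done(), env.state()['t'])"
```

```text
the job is handed in; nothing more can be done
the job is handed in; nothing more can be done
```

The bearing is in its pocket and the lid is latched shut. I handed the job in at about 21 s, with the gripper clear of everything.

- **Bearing:** it lies flat in the empty pocket. Before closing, its top read 60–62 mm at four points, against 61 mm expected.
- **Closing the lid:** I swung it forward from behind to about 0.75 rad, and it sank onto the seal by itself. The pad then read about 87.5 mm above the bench.
- **Snap:** I pressed the pad in steps of 1 mm or less. The highest reading was 12.6 N, at a pad height of about 85 mm. It then fell to about 3 N near 82.4 mm, which I took as the snap. I pressed about 0.6 mm further, at about 5 N. Forces were only read at the end of each step, so the true peak could have been slightly higher.
- **Latched:** when I backed off, the push was gone by 82.3 mm, so the lid did not follow the fingers up. With the robot clear, the pad read 81–82.6 mm, about 27 mm above the hinge line and under the 29.5 mm limit.
- **Other parts:** the flange disc, brass bush, orange look-alike and tape measure looked unmoved in the last pictures. The purple look-alike was out of those views, but the arm never touched it.
- **Disagreement:** the top camera read x about 4–6 mm lower than the wrist camera. I used the wrist camera, because it matched where the bearing was actually gripped.

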